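Lower the telescopic shaker shelf by one hole and stand the sugar shaker on it

ROBOT

A 7-joint arm with a two-finger parallel gripper is mounted at the origin on the work surface. World frame = base frame: x ahead of the robot, y to its left, z up, the work surface at z = 0. Lengths are in m, angles in rad, forces in N, time in s.
With the tool pointing down it reaches from about 0.425 to 0.95 m from the base axis. Payload 4.7 kg.
Tool frame: the origin (TCP) lies on the centre line of the jaws, within the pads' length; the fingertips stand robot.nose_length ahead of it and the grasp point (between the pads) lies 8 mm behind it (robot.nose_length is the distance from the TCP to the fingertips, in m); z points along the fingers, y is the line along which they close (so a half turn about z gives the same grasp; the last joint's range is limited). The gripper opens to 85 mm and grips with 20 to 120 N. Pads are 22 mm wide; open, the fingers measure 114 mm over their backs; the gripper's body (76 mm by 85 mm) begins 54 mm behind the grasp point. The pads swing forward as they close: fully open they stand 13 mm farther back than shut.
Start: joints at [1.124, 0.469, -0.049, 1.532, 0.024, 1.141, -0.082], TCP at [0.274, -0.617, 0.242] pointing down, gripper open.
Joint ranges: [-2.59, 2.59], [-0.33, 1.99], [-1.39, 1.29], [0.1, 2.45], [-1.04, 4.18], [0.21, 1.99], [-2.66, 2.66]. Speed limits (rad/s): [2.57, 2.57, 3.14, 3.14, 3.14, 3.14, 3.14].

INTERFACE

Orientations are given as [roll, pitch, yaw] about the fixed x, y, z axes, in that order (R = Rz(yaw) Ry(pitch) Rx(roll)).
In Python, from plant import robot gives the robot as it stands. Calls block until the motion is done:
- robot.goto(position, orientation): joint-space move of the TCP to a pose.
- robot.move_straight(position, vel=0.15, attitude=None, contact_N=None): straight line of the TCP; attitude=None keeps the orientation; vel is the mean speed in m/s. With contact_N (N) it stops when the force on the tool has changed by that much, and returns True; else False.
- robot.move_joints(angles): joint-space move.
- robot.grip(opening, strength=None): opening from 0.0 (shut) to 1.0 (fully open); strength is the grip in N (None keeps the last); returns when the fingers have stopped.
- robot.sleep(seconds).
- robot.inverse_kinematics(position, orientation): joint angles nearest the present ones, or None.
- robot.sense(): the state.
- robot.grab_frame(name): name is "scene" or "top"; returns a dict with "image" (480x640x3 uint8, red, green, blue), "range_z" (480x640 float32, m along the optical axis (not along the pixel's ray), 0 where there is no reading), "fx", "fy", "cx", "cy" (pixels), "dist_coeffs" ([k1, k2, p1, p2, k3] as OpenCV has them; the pictures are not rectified), "R" (3x3) and "t" (3): a world point X has camera coordinates R X + t. Camera axes: x right, y down, z forward; pixel columns grow to the right and rows downward; lengths in m; the calibration is good to about 2 mm. A picture is of the moment at which its call begins.
A pose or a line that the arm cannot do raises robot.IKError and nothing moves.
- robot.close_job(): hands the job in; it is judged then, once.
The state is a dict: "t": time; "joint_pos": joint angles; "joint_velocities": joint speeds; "effort": joint torques, N m; "tcp_pos": TCP position; "tcp_rot": TCP orientation; "wrist_force": force on the tool from outside, world axes, zero at the start; "torque": the same for the moment, N m; "opening": opening from 0.0 (shut) to 1.0 (fully open); "gripper_force": force on a finger pad.
Only numpy, scipy, OpenCV 4.12 (cv2) and the standard library are available. Lean on these libraries where they do the work, as an engineer would, in place of code of your own. Each camera call takes 0.05 s, during which the arm holds its last target. There are 200 camera calls.

TASK

The little shelf on the sloping telescopic tube is set one hole too high. Push in the sprung button on the tube, slide the tube down and let the button spring out fully in the very next hole (not a later one), then stand the domed steel shaker upright on the shelf, its whole foot on the shelf, and let go. Leave everything else where it is.

Things in the scene. Friction and masses are not known exactly. Their poses are not given: they have to be found in the camera images.
- stand: Fixed stand: dark foot plate 240x130x10 mm bearing a square aluminium outer tube (34x34 mm, 215 long) that rises at 35 deg above level towards the stand's +x. Origin on the table under the tube's lower end (tube axis 45 mm above it), z up. Four holes 45 mm apart, joined by a slot, along the tube's upper face; the button starts in the uppermost. Cannot be moved; yaw within 0.3.
- tube (a joint): How far the inner tube (with shelf and button) has slid down, in m: 0 now, 0.045 in the next hole, 0.09 and 0.135 in later ones. It grows along (-0.819, 0, -0.574) in the stand's frame. Friction of 5 N keeps it where it is left; a push of 3 to 6 N along the slope slides it down. Locked (2 mm play each way) while the button stands out in a hole.
- button (a joint): How far the button is pressed in, in m: 0 out, 0.009 at its stop; spring 3 N at 0, 7 N at the stop. The tube is free once it is in by over 0.0045. Between holes the tube wall holds it in at about 0.0045 by itself, and within 2 mm of a hole's centre it springs out, unless still being pressed (then it can slide past that hole).
- cap (a point): Middle of the flat top of the black button cap (28 mm wide); moves with the tube. z axis: out of the tube's upper face, 35 deg from vertical, leaning back over the tube's foot; x: uphill along the tube; y level. The flat reaches 17 mm uphill, and 17 mm downhill to the tab. The shelf overhangs it (near edge 28 mm on in stand's x, underside 77 mm higher): reach it along its slanted axis.
- shelf (a point): Centre of the top of the level shelf, a dark steel plate 116 mm long (stand's x) by 76 mm wide (stand's y), 6 mm thick, no rim, carried by the inner tube under its far end. 262 mm above the table at the start, 236 mm one hole lower. Axes as the stand's.
- shaker: Loose steel sugar shaker: upright cylinder 54 mm in diameter, 78 mm high, with a domed holed lid above it (57 mm wide, top at 96 mm); 180 to 330 g. Origin: centre of the underside, z up. Stands on the table in one of three places, shared by lot with the oil bottle and the tin.
- oil: Bystander: brown glass oil bottle, 60 mm in diameter, 190 mm high, origin under its centre.
- tin: Bystander: squat closed steel tin with a paper band and flat top, 72 mm in diameter, 75 mm high, origin under its centre.
- bowl: Bystander: small steel bowl, 110 mm across, 50 mm high, origin under its centre.
- spoon: Bystander: spoon 200 mm long lying on the table, near the stand's right side as the robot sees it.
- scraper: Bystander: spatula 240 mm long lying on the table, near the robot on its left.
- tab (a point): Middle of the top edge of the tab that stands up across the cap's downhill end: 28 mm wide, 6 mm thick, 12 mm higher than the cap's flat. A finger on the flat can push the tube downhill against it. Axes as cap.
Mind the look-alikes: they are no part of the job. What is shaped like the shaker but red is not meant.

How it is judged:
By the outcome, as a careful person would: the job done as asked, in the order asked, and still so for the second after the job is handed in, with the robot touching nothing.
It also fails if it takes over 61 s, if anything falls off the work surface, if the arm or the gripper's body presses on something with over 40 N, if the wrist force passes 120 N, or if a joint passes its speed limit or range.

## Working session

There is one attempt and no reset: what is moved stays moved. The work goes in short steps, each a Python script; the robot and the scene stay as the last script left them, time stands still between calls to the robot, and variables do not carry over. Pictures are saved under pics/ and viewed, at most 10 in all, crops included, and the job is handed in when it is done.

```bash
ls; mkdir -p pics; cat > h.py <<'E'
import numpy as np, cv2
from plant import robot
def grab(n):
    f=robot.grab_frame(n); np.savez('%s.npz'%n,**f); return f
def load(n): return dict(np.load('%s.npz'%n))
def cloud(f):
    K=np.array([[f['fx'],0,f['cx']],[0,f['fy'],f['cy']],[0,0,1.]])
    v,u=np.mgrid[0:480,0:640]
    p=cv2.undistortPoints(np.stack([u,v],-1).reshape(-1,1,2).astype(np.float64),K,np.array(f['dist_coeffs'],float)).reshape(480,640,2)
    z=f['range_z'].astype(float); c=np.dstack([p*z[...,None],z])
    X=(c-np.array(f['t']).ravel())@np.array(f['R']); X[z==0]=np.nan
    return X
def proj(f,P):
    K=np.array([[f['fx'],0,f['cx']],[0,f['fy'],f['cy']],[0,0,1.]])
    return cv2.projectPoints(np.array(P,float).reshape(-1,1,3),cv2.Rodrigues(np.array(f['R'],float))[0],np.array(f['t'],float),K,np.array(f['dist_coeffs'],float))[0].reshape(-1,2)
E
python3 - <<'E'
from h import *
for n in('scene','top'):
    f=grab(n); cv2.imwrite(f'pics/{n}0.png',f['image'][...,::-1]); print(n,-np.array(f['R']).T@f['t'],f['fx'])
print(robot.nose_length,robot.sense())
E
```

```text
pics
scene [ 1.29123909 -0.19098974  1.39088158] 567.0586962488203
top [ 0.18360331 -0.02942448  1.73689834] 599.2610323837891
0.011 {'t': 0.1, 'joint_pos': array([ 1.12409402,  0.46938573, -0.04862714,  1.53359669,  0.02408311,
        1.14102016, -0.08233393]), 'joint_velocities': array([-0.00046078, -0.00284844, -0.00078415, -0.00278448, -0.00138069,
       -0.00112183, -0.00171558]), 'effort': array([ 1.08187853e-04, -5.11514568e+01, -4.71702917e-02, -2.38390231e+01,
        1.07862626e-02,  4.44612248e-03,  1.82980210e-05]), 'tcp_pos': array([ 0.27370462, -0.61644466,  0.24134022]), 'tcp_rot': array([-3.13976780e+00,  3.54399664e-05,  4.17819572e-01]), 'wrist_force': array([ 0.48695441, -0.8002143 ,  0.46840509]), 'torque': array([-0.04486469, -0.00754265, -0.04545572]), 'gripper_force': 0.0, 'opening': 1.0028174737438789}
```

View pics/scene0.png

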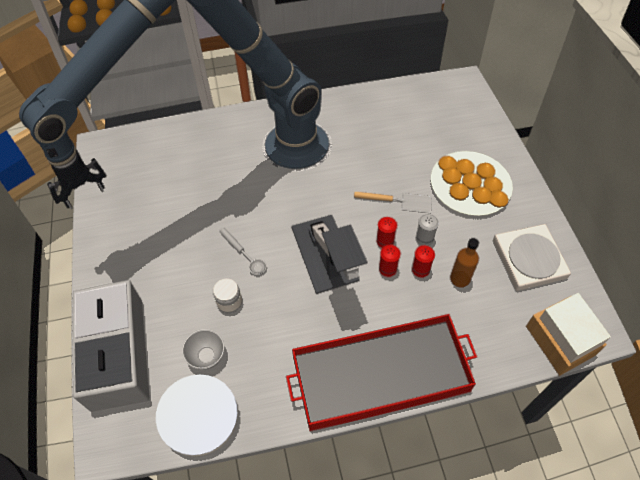

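View pics/top0.png

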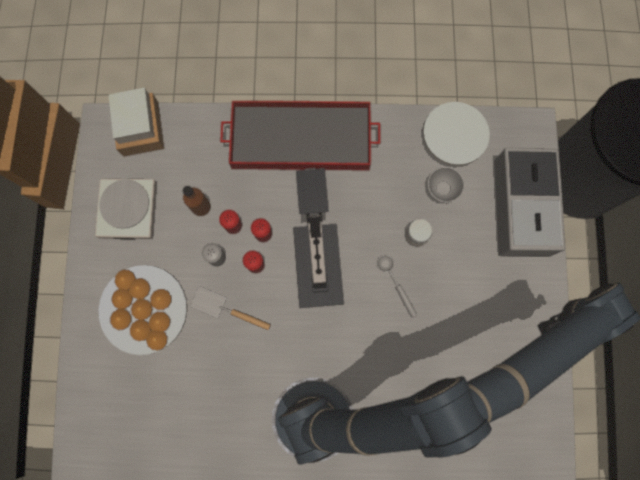

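The steel shaker is at scene (427,228) and top (213,254). Three red look-alikes are at scene (387,232), (390,260) and (424,262). The grey domed one fits the description. The stand and shelf are around scene (330,250). Next I'll measure them and take one enlarged crop.

```bash
python3 - <<'E'
from h import *
f=load('scene'); g=load('top')
a=cv2.resize(f['image'][180:310,280:480],None,fx=4,fy=4,interpolation=cv2.INTER_CUBIC)[...,::-1]
cv2.imwrite('pics/crop.png',a)
for n,q in(('scene',f),('top',g)):
    X=cloud(q); 
    m=(abs(X[...,2]-.262)<.008)&(np.abs(X[...,1])<.25)&(X[...,0]>.35)
    k,l,s,c=cv2.connectedComponentsWithStats(m.astype(np.uint8)); i=1+s[1:,4].argmax()
    P=X[l==i]; print(n,'shelf',s[i],np.median(P[:,2]),cv2.minAreaRect(P[:,:2].astype(np.float32)),P[:,:2].mean(0))
    # foot plate
    m=(abs(X[...,2]-.010)<.004)&(q['image'].max(-1)<110)&(np.abs(X[...,1])<.2)&(X[...,0]>.25)
    k,l,s,c=cv2.connectedComponentsWithStats(m.astype(np.uint8)); i=1+s[1:,4].argmax()
    P=X[l==i]; print(n,'foot',s[i],np.median(P[:,2]),cv2.minAreaRect(P[:,:2].astype(np.float32)))
    # shaker and others
    for nm,(u,v) in (dict(sh=(427,228),r1=(387,232),r2=(390,260),r3=(424,262),oil=(465,265),tin=(227,295)) if n=='scene' else dict(sh=(213,254),r1=(253,261),r2=(261,230),r3=(230,221),oil=(195,200),tin=(420,232))).items():
        W=X[v-30:v+31,u-30:u+31].reshape(-1,3); c=X[v,u]
        W=W[(np.hypot(*(W[:,:2]-c[:2]).T)<.045)&(W[:,2]>.02)]
        T=W[(W[:,2]>.05)]
        (cx,cy),r=cv2.minEnclosingCircle(T[:,:2].astype(np.float32)); print(nm,c.round(3),'maxz',np.nanmax(W[:,2]).round(3),round(cx,3),round(cy,3),round(r,3))
E
```

```text
scene shelf [ 322  225   46   48 1367] 0.26147898597447905 ((0.5932663679122925, 0.008130181580781937), (0.12214726209640503, 0.07757114619016647), 5.094213008880615) [0.59549829 0.00745703]
scene foot [ 292  215   67   79 1366] 0.009763167085807642 ((0.4377332329750061, -0.008519664406776428), (0.2436543107032776, 0.1287381649017334), 5.409510612487793)
sh [0.476 0.281 0.087] maxz 0.103 0.46 0.289 0.03
r1 [0.463 0.167 0.086] maxz 0.105 0.463 0.17 0.044
r2 [0.552 0.149 0.086] maxz 0.1 0.533 0.156 0.029
r3 [0.579 0.237 0.086] maxz 0.102 0.557 0.245 0.029
oil [0.631 0.33  0.118] maxz 0.197 0.611 0.344 0.031
tin [ 0.55  -0.295  0.075] maxz 0.083 0.534 -0.297 0.035
top shelf [ 296  168   33   46 1278] 0.26034350438308695 ((0.5923285484313965, 0.005601435899734497), (0.11825678497552872, 0.07585474848747253), 5.500640392303467) [0.59060308 0.00522208]
top foot [ 293  224   51   84 1668] 0.009390340968050592 ((0.43670278787612915, -0.009633585810661316), (0.23984935879707336, 0.12948928773403168), 5.54872465133667)
sh [0.451 0.283 0.093] maxz 0.104 0.457 0.289 0.029
r1 [0.432 0.17  0.093] maxz 0.104 0.438 0.173 0.029Traceback (most recent call last):
  File "<stdin>", line 19, in <module>
    res = np.fmax.reduce(a, axis=axis, out=out, **kwargs)
ValueError: zero-size array to reduction operation fmax which has no identity
```

View pics/crop.png

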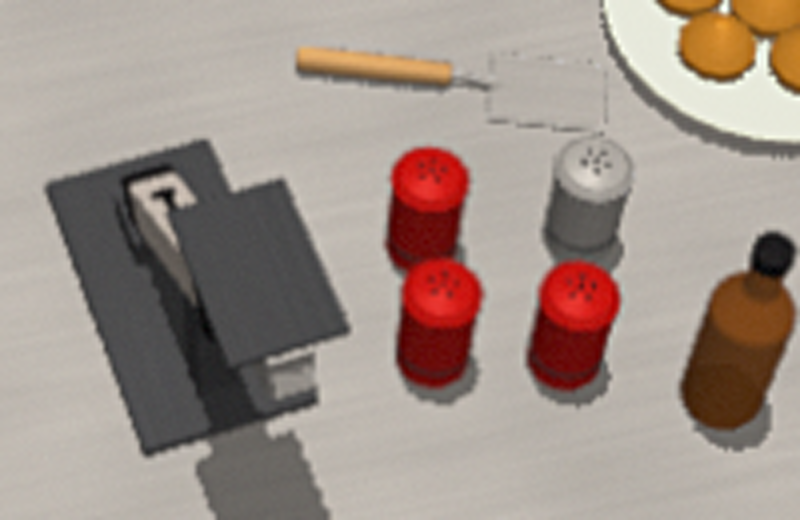

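The crop confirms it: the grey domed shaker with a holed lid is at crop (590,195), with three red look-alikes beside it. The shaker is at about (0.4585, 0.289), and the yaw is about 0.094. Next I'll check the cap against the depth data and the IK.

```bash
cat >> h.py <<'E'
YAW=0.095; c,s=np.cos(YAW),np.sin(YAW); RZ=np.array([[c,-s,0],[s,c,0],[0,0,1]])
A=np.radians(35); UP=RZ@[np.cos(A),0,np.sin(A)]; OUT=RZ@[-np.sin(A),0,np.cos(A)]; LAT=RZ@[0,1.,0]
SHELF=np.array([.5925,.0063,.2615]); CAP=SHELF+RZ@[-.086,0,-.083]
ORI=[np.pi,-A,YAW]
def tool(up,out,lat=0): return CAP+up*UP+(out+robot.nose_length)*OUT+lat*LAT
E
python3 - <<'E'
from h import *
print(CAP)
for n in('top','scene'):
    f=load(n); X=cloud(f); 
    D=(X-CAP)@np.stack([UP,LAT,OUT]).T
    m=(abs(D[...,0])<.04)&(abs(D[...,1])<.03)&(abs(D[...,2])<.05)
    print(n,m.sum()); o=D[m]*1000
    for r,p in zip(o.round(0).astype(int)[::1],f['image'][m]): print(*r,p.max(),end=' | ')
for a in(.2,.1,.0,-.007): print(robot.inverse_kinematics(tool(0,a),ORI))
f=load('top');print(proj(f,[CAP]))
E
```

```text
[ 0.50688778 -0.00185772  0.1785    ]
top 377
31 -18 -41 56 | 33 -20 -35 60 | 31 15 -42 54 | 38 12 -23 59 | 38 9 -22 76 | 36 7 -28 76 | 37 4 -24 80 | 37 1 -24 76 | 36 -1 -26 77 | 36 -4 -25 80 | 37 -7 -22 79 | 37 -9 -22 74 | 37 -12 -22 68 | 34 -15 -29 50 | 31 -17 -34 44 | 32 -20 -32 61 | 33 18 -30 48 | 30 15 -36 48 | 33 12 -29 64 | 36 9 -20 79 | 36 7 -20 82 | 36 4 -19 82 | 33 2 -26 82 | 35 -1 -21 82 | 33 -4 -26 85 | 34 -6 -24 82 | 34 -9 -22 82 | 35 -12 -20 77 | 31 -15 -28 59 | 34 -17 -20 52 | 32 -20 -25 60 | 30 18 -32 44 | 33 15 -24 53 | 31 12 -28 63 | 34 10 -19 77 | 31 7 -25 83 | 32 4 -24 79 | 32 2 -21 76 | 30 -1 -26 74 | 32 -4 -21 79 | 32 -6 -19 79 | 31 -9 -21 89 | 30 -12 -23 81 | 32 -14 -18 72 | 32 -17 -18 61 | 31 -20 -19 65 | 30 18 -24 53 | 31 15 -20 56 | 29 13 -24 63 | 33 10 -13 74 | 30 7 -21 71 | 31 5 -19 76 | 31 2 -18 74 | 31 -1 -17 76 | 29 -3 -20 71 | 30 -6 -19 71 | 28 -9 -21 75 | 29 -11 -19 69 | 26 -14 -26 61 | 28 -17 -21 59 | 30 -19 -16 55 | 33 18 -8 54 | 32 15 -11 57 | 28 13 -21 56 | 29 10 -18 59 | 28 7 -19 58 | 26 5 -22 65 | 28 2 -19 65 | 27 0 -19 64 | 28 -3 -16 62 | 26 -6
[... 4653 characters left out ...]
-32 97 | -35 -15 -31 92 | -14 -16 -22 80 | -35 -15 -34 96 | -20 -15 -28 89 | -24 -15 -32 94 | -11 -15 -27 74 | -25 -15 -36 96 | -9 -16 -29 87 | -32 -15 -41 98 | -14 -15 -34 88 | -30 -16 -43 100 | -18 -15 -38 90 | 16 -19 -24 56 | -36 -15 -49 92 | -22 -15 -43 91 | 0 -17 -34 59 | -18 -16 -44 86 | -15 -14 -44 77 | 22 -19 -28 38 | -24 -16 -49 70 | -8 -16 -43 86 | 28 -20 -28 35 | -13 -16 -49 80 | 21 -20 -34 38 | 14 -19 -40 38 | 30 -19 -33 28 | 30 -20 -36 14 | 23 -19 -41 14 | 34 -18 -38 37 | 25 -20 -43 16 | 32 -19 -41 27 | 28 -18 -46 14 | 32 -20 -47 11 | 29 -17 -49 33 | None
[ 0.88101725 -0.21213485 -0.78281116  2.34852348 -0.64748673  0.4035298
 -0.8813116 ]
None
None
[[314.82798508 229.18863366]]
```

The cap shows clearly in the depth data, offset about +5.5 mm in stand x from the estimate. The IK is tight there, so I'll scan tool spins and tilts.

```bash
sed -i 's/-.086,0,-.083/-.0805,0,-.083/' h.py; cat >> h.py <<'E'
from scipy.spatial.transform import Rotation as Ro
def ori(tilt,spin): # tilt from vertical (deg), spin about tool z (deg)
    R=Ro.from_euler('xyz',[np.pi,-np.radians(tilt),YAW])*Ro.from_euler('z',np.radians(spin))
    return R.as_euler('xyz')
def tooltilt(up,out,tilt): # fingertip at cap coords, tool axis tilted
    t=np.radians(tilt); b=RZ@[-np.sin(t),0,np.cos(t)]
    return CAP+up*UP+out*OUT+robot.nose_length*b
E
python3 - <<'E'
from h import *
for tilt in(35,30,25,20,10,0):
  for spin in(0,180,90,-90,45,-45,135,-135):
    r=[robot.inverse_kinematics(tooltilt(u,o,tilt),ori(tilt,spin)) for u,o in((0,.1),(0,.0),(0,-.008),(-.03,-.008),(-.06,-.005),(-.06,.1))]
    print(tilt,spin,''.join('.' if q is None else 'X' for q in r), end=' ')
  print()
E
```

```text
35 0 X..... 35 180 XXXX.. 35 90 XXXX.. 35 -90 XXXX.. 35 45 X..X.. 35 -45 XXXX.. 35 135 XXXX.. 35 -135 XXXX.. 
30 0 XXXX.X 30 180 XXXX.X 30 90 XXXX.X 30 -90 XXXX.X 30 45 XXXX.X 30 -45 XXXX.X 30 135 XXXX.X 30 -135 XXXX.X 
25 0 XXXXXX 25 180 XXXXXX 25 90 XXXXXX 25 -90 XXXXXX 25 45 XXXXXX 25 -45 XXXXXX 25 135 XXXXXX 25 -135 XXXXXX 
20 0 XXXXXX 20 180 XXXXXX 20 90 XXXXXX 20 -90 XXXXXX 20 45 XXXXXX 20 -45 XXXXXX 20 135 XXXXXX 20 -135 XXXXXX 
10 0 XXXXXX 10 180 XXXXXX 10 90 .XXXX. 10 -90 XXXXXX 10 45 XXXXXX 10 -45 XXXXXX 10 135 XXXXXX 10 -135 XXXXXX 
0 0 XXXXXX 0 180 XXXXXX 0 90 .XXXX. 0 -90 XXXXXX 0 45 XXXXXX 0 -45 XXXXXX 0 135 XXXXXX 0 -135 XXXXXX
```

```bash
python3 - <<'E'
from h import *
for tilt in(26,27,28,29,30,31,32):
  for spin in(0,180,-45,135):
    r=[robot.inverse_kinematics(tooltilt(u,o,tilt),ori(tilt,spin)) for u,o in((0,.1),(0,-.009),(-.03,-.008),(-.045,.003),(-.055,.003),(-.06,.003),(-.055,.05),(-.055,.1))]
    print(tilt,spin,''.join('.' if q is None else 'X' for q in r), end=' ')
    if tilt in(28,) and spin in(0,180): print(r[0].round(2),r[4].round(2))
  print()
E
```

```text
26 0 XXXXXXXX 26 180 XXXXXXXX 26 -45 XXXXXXXX 26 135 XXXXXXXX 
27 0 XXXXXXXX 27 180 XXXXXXXX 27 -45 XXXXXXXX 27 135 XXXXXXXX 
28 0 XXXXXXXX [ 0.83 -0.15 -0.78  2.26 -0.33  0.52 -1.2 ] [ 0.96  0.19 -1.09  2.38  0.76  0.24 -2.26]
28 180 XXXXXXXX [ 0.49 -0.13 -0.49  2.27 -0.2   0.51  1.8 ] [ 0.96  0.19 -1.09  2.38  0.76  0.24  0.88]
28 -45 XXXXXXXX 28 135 XXXXXXXX 
29 0 XXXXXXXX 29 180 XXXXXXXX 29 -45 XXXXXXXX 29 135 XXXXXXXX 
30 0 XXXXX.XX 30 180 XXXXX.XX 30 -45 XXXXX.XX 30 135 XXXXX.XX 
31 0 XXXX..XX 31 180 XXXX..XX 31 -45 XXXX..XX 31 135 XXXX...X 
32 0 XX.....X 32 180 XXX....X 32 -45 XXX....X 32 135 XXX.....
```

```bash
python3 - <<'E'
from h import *
T=27; O=ori(T,180)
robot.grip(0.0,40)
for o in(.14,.12,.1):
    try: robot.goto(tooltilt(0,o,T)+[-.03,-.15,.02],O); break
    except robot.IKError: print('ik',o)
robot.goto(tooltilt(0.001,.06,T),O)
robot.sleep(.3)
f=grab('top'); cv2.imwrite('pics/a.png',cv2.resize(f['image'][130:330,220:420],None,fx=3,fy=3)[...,::-1])
g=grab('scene'); 
s=robot.sense(); print(s['t'],s['joint_pos'].round(2),s['wrist_force'],s['tcp_pos'],tooltilt(0.001,.06,T))
E
```

```text
4.2 [ 0.76 -0.02 -0.8   2.26 -0.09  0.43  1.69] [ 0.04258472  0.10092525 -0.2408614 ] [ 0.47400868 -0.00554268  0.23827995] [ 0.47394766 -0.00499648  0.23802377]
```

View pics/a.png

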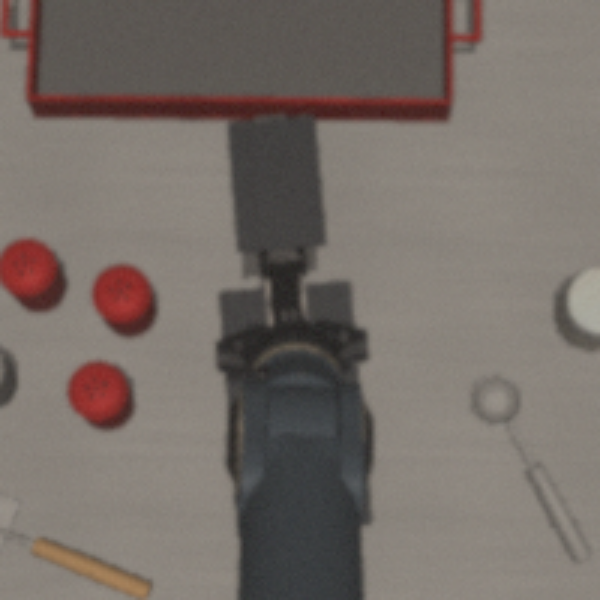

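The crop shows the shut fingers at (285,290), in line with the cap and well clear of the shelf edge at row 248. Next I'll descend to contact.

```bash
python3 - <<'E'
from h import *
T=27
robot.move_straight(tooltilt(.001,.018,T),vel=.1)
b=robot.move_straight(tooltilt(.001,-.008,T),vel=.015,contact_N=2.0)
s=robot.sense(); d=s['tcp_pos']-tooltilt(0,0,T)
print(b,s['t'],d@UP,d@LAT,d@OUT,s['wrist_force'],s['wrist_force']@OUT,s['wrist_force']@UP)
E
```

```text
True 5.8667 0.000902699169771359 -1.0957514475541188e-05 0.0009413430941494377 [-0.94938254  0.07183806  3.09343702] 3.07217475253661 1.0057226100941274
```

```bash
cat >> h.py <<'E'
def st(T=27):
    s=robot.sense(); d=s['tcp_pos']-tooltilt(0,0,T); F=s['wrist_force']
    print('t %.2f up %.1f lat %.1f out %.1f  F up %.1f out %.1f'%(s['t'],*(1000*d@np.stack([UP,LAT,OUT]).T),F@UP,F@OUT),flush=True)
E
python3 - <<'E'
from h import *
T=27
robot.move_straight(tooltilt(.001,-.0062,T),vel=.02); st()
robot.move_straight(tooltilt(-.008,-.0062,T),vel=.03); st()
robot.move_straight(tooltilt(-.020,-.0062,T),vel=.03); st()
E
```

```text
t 6.38 up 1.0 lat -0.0 out -6.3  F up 0.2 out 6.6
t 6.83 up -7.6 lat -0.0 out -6.2  F up 1.4 out 5.7
t 7.38 up -19.6 lat -0.0 out -6.2  F up 1.2 out 6.6
```

```bash
cat > shelf.py <<'E'
from h import *
def shelf():
  for n in('scene','top'):
    q=grab(n); X=cloud(q)
    m=(X[...,2]>.19)&(X[...,2]<.275)&(np.abs(X[...,1]-.01)<.06)&(X[...,0]>.5)&(X[...,0]<.68)&(q['image'].max(-1)<110)
    k,l,s,c=cv2.connectedComponentsWithStats(m.astype(np.uint8)); i=1+s[1:,4].argmax()
    P=X[l==i]; print(n,'shelf',np.median(P[:,2]).round(4),P[:,:2].mean(0).round(4),s[i][4])
if __name__=='__main__': shelf()
E
python3 shelf.py; python3 - <<'E'
from h import *
f=load('scene'); cv2.imwrite('pics/b.png',cv2.resize(f['image'][170:310,250:430],None,fx=4,fy=4)[...,::-1])
E
```

```text
scene shelf 0.2496 [0.5796 0.0048] 1309
top shelf 0.2487 [0.5742 0.0039] 1291
```

View pics/b.png

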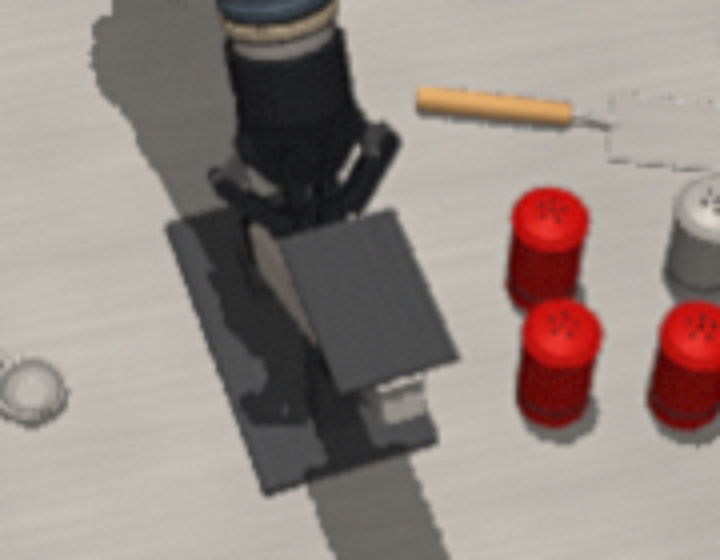

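The picture shows the shelf lower (crop centre (375,300)). Depth gives a 12 mm drop, so the tube has slid about 20 mm. Next I'll ease off the button and push on the tab until it latches.

```bash
python3 - <<'E'
from h import *
T=27
robot.move_straight(tooltilt(-.020,.0016,T),vel=.03); st()
robot.move_straight(tooltilt(-.038,.0016,T),vel=.03); st()
for u in(-.041,-.044,-.047,-.049,-.051,-.053,-.055):
    b=robot.move_straight(tooltilt(u,.0016,T),vel=.012,contact_N=9); print(b,end=' '); st()
    if b: break
E
python3 shelf.py
```

```text
t 7.89 up -20.5 lat -0.2 out 1.4  F up 0.3 out -1.0
t 8.64 up -33.8 lat 0.1 out 1.5  F up 6.2 out -2.7
False t 9.04 up -36.6 lat 0.1 out 1.5  F up 6.6 out -2.3
False t 9.44 up -39.7 lat 0.1 out 1.5  F up 5.6 out -1.6
False t 9.84 up -42.8 lat 0.1 out 1.5  F up 6.3 out -1.7
False t 10.16 up -45.0 lat 0.1 out 1.5  F up 6.0 out -1.2
False t 10.47 up -49.4 lat 0.0 out 1.7  F up 2.3 out 3.8
False t 10.79 up -52.5 lat 0.0 out 1.7  F up 5.4 out 3.4
False t 11.11 up -52.6 lat 0.1 out 1.7  F up 5.7 out 3.3
scene shelf 0.2346 [0.5598 0.0026] 1230
top shelf 0.2334 [0.555  0.0016] 1220
```

The button sprang out (the force along the cap axis turned positive) and the tube stopped. The shelf drop of 26–27 mm matches one hole. Next I'll lift off and verify.

```bash
python3 - <<'E'
from h import *
T=27
robot.move_straight(tooltilt(-.049,.004,T),vel=.03); st()
robot.move_straight(tooltilt(-.049,.07,T),vel=.15); st()
O=[np.pi,0,YAW+np.pi]
p=tooltilt(-.049,.07,T)+[-.02,.15,.06]
for yaw in (YAW+np.pi,YAW,YAW+np.pi/2,YAW-np.pi/2):
    for q in((.4585,.289,.2),(.4585,.289,.046),(.4585,.289,.4),(.558,.003,.35)): print(round(yaw,2),q[2],robot.inverse_kinematics(q,[np.pi,0,yaw]) is not None)
robot.goto(p,ori(T,180)); st(); robot.grip(1.0)
E
python3 shelf.py;  python3 - <<'E'
from h import *
f=load('top'); X=cloud(f)
C=CAP-.045*UP; D=(X-C)@np.stack([UP,LAT,OUT]).T
m=(D[...,0]>-8)&(abs(D[...,1])<.009)&(abs(D[...,2])<.03)
for a in range(-30,25,4):
    k=m&(D[...,0]>=a/1e3)&(D[...,0]<(a+4)/1e3); print(a,k.sum(),(np.median(D[k][:,2])*1e3).round(1) if k.any() else '',end=' | ')
X2=D; 
# shaker recheck
for n in('scene','top'):
    X=cloud(load(n)).reshape(-1,3); W=X[(np.hypot(X[:,0]-.4585,X[:,1]-.289)<.045)&(X[:,2]>.05)&(X[:,2]<.11)]; print(n,len(W),cv2.minEnclosingCircle(W[:,:2].astype(np.float32)))
cv2.imwrite('pics/c.png',cv2.resize(f['image'][140:340,190:370],None,fx=3,fy=3)[...,::-1])
E
```

```text
t 11.57 up -50.9 lat -0.1 out 4.0  F up 0.0 out -0.2
t 12.48 up -49.5 lat 0.2 out 69.8  F up -0.2 out 0.4
3.24 0.2 True
3.24 0.046 True
3.24 0.4 True
3.24 0.35 True
0.1 0.2 True
0.1 0.046 True
0.1 0.4 True
0.1 0.35 True
1.67 0.2 True
1.67 0.046 True
1.67 0.4 True
1.67 0.35 True
-1.48 0.2 True
-1.48 0.046 True
-1.48 0.4 True
-1.48 0.35 False
t 13.21 up -20.2 lat 150.8 out 121.9  F up -0.3 out -0.6
scene shelf 0.2346 [0.5598 0.0029] 1241
top shelf 0.2333 [0.5549 0.0016] 1213
-30 0  | -26 5 11.7 | -22 20 6.4 | -18 9 -1.4 | -14 9 -1.2 | -10 5 0.7 | -6 12 1.2 | -2 8 -0.8 | 2 11 1.0 | 6 9 0.6 | 10 16 -6.7 | 14 15 -14.1 | 18 9 -15.3 | 22 11 -15.4 | scene 388 ((0.457208514213562, 0.2881810963153839), 0.03290552645921707)
top 348 ((0.45732009410858154, 0.2898183763027191), 0.029069501906633377)
```

View pics/c.png

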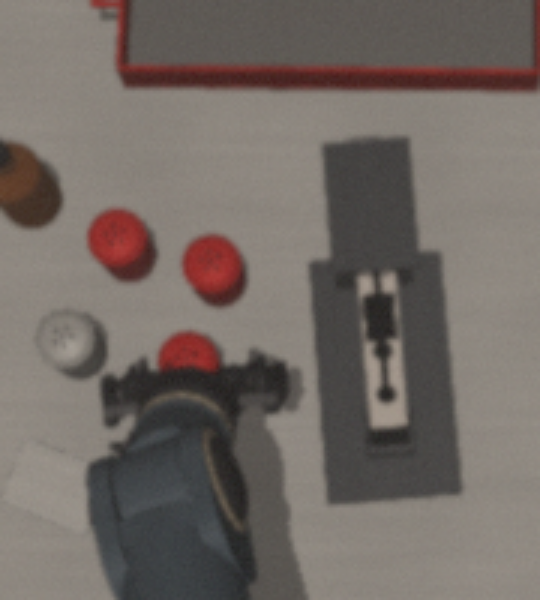

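The crop shows the cap at (380,317) over the second hole, with two empty holes below it at (385,352) and (385,394). The cap flat sits at its fully-out height (about 0 mm). Next I'll grasp the shaker.

```bash
python3 - <<'E'
from h import *
S=np.array([.4578,.289]); O=[np.pi,0,YAW+np.pi]
robot.goto([*S,.22],O)
b=robot.move_straight([*S,.046],vel=.12,contact_N=6); print(b,robot.sense()['tcp_pos'])
if not b:
    robot.grip(0.0,40); s=robot.sense(); print(s['opening'],s['gripper_force'],s['wrist_force'])
    robot.move_straight([*S,.10],vel=.08); robot.sleep(.3); s=robot.sense(); print(s['t'],s['opening'],s['gripper_force'],s['wrist_force'],s['torque'])
    f=grab('scene'); cv2.imwrite('pics/d.png',cv2.resize(f['image'][150:310,330:510],None,fx=4,fy=4)[...,::-1])
E
```

```text
False [0.45820213 0.28931736 0.04664992]
0.6190705157426496 40.86719183878813 [-0.59092964  0.63025221  3.48241605]
18.025 0.6171350130105312 41.55052921378058 [ 2.34852720e-01  2.77099935e-03 -2.85810716e+00] [-0.01325831  0.00354134 -0.00109287]
```

View pics/d.png

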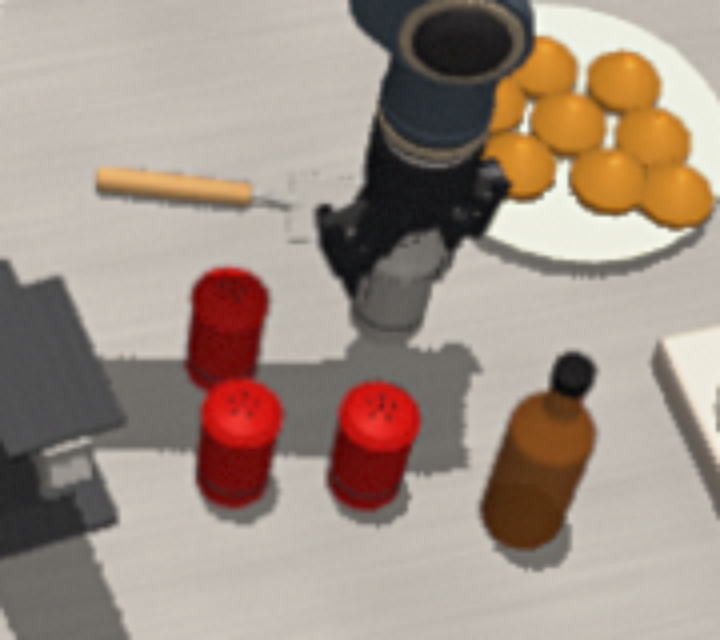

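The shaker is held upright at crop (395,280), carrying about 2.9 N. Next I'll place it on the shelf.

```bash
python3 - <<'E'
from h import *
S=np.array([.4578,.289]); O=[np.pi,0,YAW+np.pi]; P=np.array([.556,.0025])
robot.move_straight([*S,.37],vel=.2)
robot.goto([*P,.37],O)
robot.move_straight([*P,.292],vel=.08); robot.sleep(.2)
b=robot.move_straight([*P,.277],vel=.012,contact_N=2.0); s=robot.sense(); print(b,s['t'],s['tcp_pos'],s['wrist_force'])
f=grab('scene'); a=f['image'][150:310,260:420]; g=grab('top'); c=g['image'][130:290,240:400]
cv2.imwrite('pics/e.png',cv2.resize(np.hstack([a,c]),None,fx=2.5,fy=2.5)[...,::-1])
E
```

```text
True 22.9083 [0.55589628 0.00246007 0.28159579] [-0.87998234 -0.44963341  4.76146688]
```

View pics/e.png

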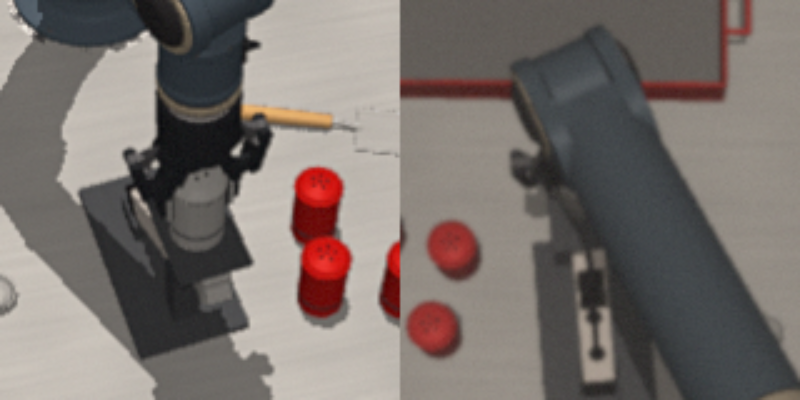

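The shaker's foot is on the shelf at left-panel (200,235), touching at shelf height ≈ 0.235. Next I'll release and retreat straight up.

```bash
python3 - <<'E'
from h import *
P=np.array([.556,.0025])
robot.grip(1.0); robot.sleep(.2)
robot.move_straight([*P,.42],vel=.12)
robot.goto([.45,-.3,.42],[np.pi,0,YAW+np.pi]); robot.sleep(.5)
s=robot.sense(); print(s['t'],s['wrist_force'])
f=grab('scene'); a=f['image'][150:310,260:420]; g=grab('top'); c=g['image'][130:290,240:400]
cv2.imwrite('pics/g.png',cv2.resize(np.hstack([a,c]),None,fx=2.5,fy=2.5)[...,::-1])
for n in('scene','top'):
    X=cloud(load(n)).reshape(-1,3); W=X[(np.hypot(X[:,0]-.556,X[:,1]-.0025)<.05)&(X[:,2]>.28)&(X[:,2]<.35)]; print(n,len(W),W[:,2].max(),cv2.minEnclosingCircle(W[:,:2].astype(np.float32)))
E
```

```text
26.675 [-0.0358195  -0.03918995  0.99585429]
scene 584 0.337319310701294 ((0.5572344064712524, 0.00434329966083169), 0.030014673247933388)
top 462 0.33831426727762015 ((0.5549065470695496, 0.0018404403235763311), 0.029254110530018806)
```

View pics/g.png

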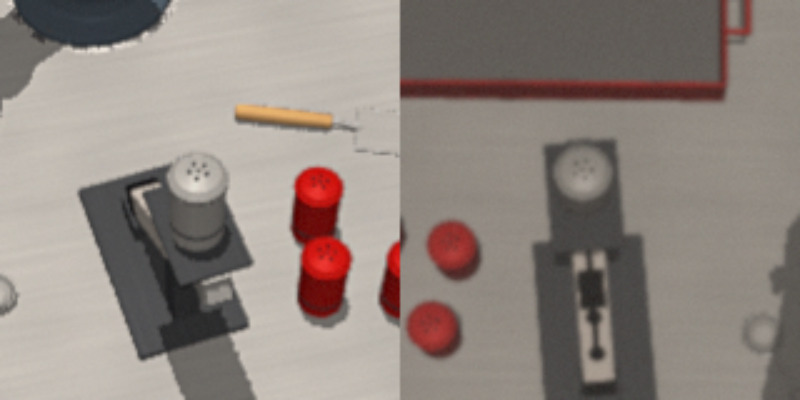

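The shaker stands upright on the shelf (left panel (198,200), right panel (583,172)), with the cap still over the second hole. I'll hand it in.

```bash
python3 -c "
from plant import robot
print(robot.close_job())"
```

```text
the job is handed in; nothing more can be done
None
```

The tube is latched in the very next hole with the button fully out, the steel shaker stands upright near the middle of the shelf, and I handed the job in at about 27 s of the 61 s allowed; the judge's result was not shown.

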